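# Prove the infeed limit switch with the setting plate

### The job

The setting plate for the infeed limit switch has been left with a parts tote standing on its end: draw it out level, without shifting or tipping the tote. Then, holding the plate by its grip block, push the switch's roller arm over with the plate's nose, never with the gripper, until the switch trips; hold it there for half a second without forcing the arm up to its end stop, and let it spring back upright. Finally lay the plate flat, block upward, wholly on the cardboard pad, and leave everything else on the table where it stands.

Things in the scene. Friction and masses are not known exactly. Their poses are not given: they have to be found in the camera images.
- plate: Setting plate, bare aluminium, 110 g: flat strip 130 (x) x 28 (y) x 6 mm; on its heel end stands a grip block 20 (x) x 28 (y) mm, top 40 mm above the underside, spanning x = -65 to -45 mm. Origin: centre of the strip's underside; +x runs from heel to nose. At the start the nose lies 30 to 50 mm deep under the tote's front; the block stands clear of it, towards the robot.
- tip (a point): Middle of the plate's nose (its thin end), 65 mm from the plate's centre, 3 mm above its underside.
- heel (a point): Middle of the plate's heel end face, 65 mm from the centre the other way, 3 mm above its underside.
- tote: Green open parts tote, 110 (x) x 130 (y) x 65 mm, full of black connectors, 0.35 to 0.7 kg. Origin: centre of its underside, which starts 6 mm above the table, borne by the plate's nose in front and a bar of the nest behind; its front sinks 3 mm when the plate is out. It counts as disturbed beyond 20 mm of shift or 0.1 rad of tilt.
- nest: Fixed aluminium nest of the tote. Origin on the table under the tote's centre; the tote's front face is at x = -55 mm, and the plate is drawn out to -x. Two corner stops 28 mm high (x = -68 to -58, |y| = 38 to 60 mm) keep the tote from following; the plate comes out between them. Low strips, 12 mm high, at |y| = 72 mm.
- station: Fixed limit switch station, base 110 x 110 x 8 mm. Origin on the table under the upright roller arm. The arm gives only to +x, so push from the -x side, along a 46 mm wide channel: on its -y side a steel guard cheek (y = -24 to -28, x = -35 to +45 mm, 150 mm high), on its +y side the grey switch body (y = 22 to 58, x = -18 to +18 mm, 117 mm high).
- lever (a joint): Roller arm angle, rad: 0 upright, growing as the roller goes to the station's +x. Tripped above 0.45; counts as forced above 0.88; end stop 1.0. Horizontal pivot 95 mm above the table, 45 mm below the roller's centre. A spring returns it: about 0.6 N at the roller to start, 1.3 N when tripped. Moving the nose about 26 mm on from first contact gives about 0.6.
- roller (a point): Centre of the black roller, 20 mm diameter and 12 mm wide, on top of the arm; 140 mm above the table at rest, sinking as the arm leans (6 mm at 0.5 rad). A push with the strip's mid-thickness at about 135 mm height works well.
- pad: Cardboard pad fixed to the table, 210 (x) x 120 (y) x 3 mm. Origin: centre of its underside. The plate goes on it, either way round, with both ends within its edges.
- can: Bystander: upright can, 50 mm diameter, 150 mm tall, left or right of the plate's grip block, 70 to 97 mm from the strip's centre line: too near for the wide gripper body to go across the strip, so grip the block's heel and nose-side faces. Origin: centre of its underside. Bystanders count as disturbed beyond 25 mm.
- tape: Bystander: cardboard tape core, ring 80 mm across, 24 mm high, on the other side of the grip block. Origin: centre of its underside.
- carton: Bystander: small carton 60 x 45 mm, 85 mm tall, standing beside the switch station's guard cheek. Origin: centre of its underside.
- reel: Bystander: small flat reel, 70 mm across, 38 mm high. Origin: centre of its underside.
- jar: Bystander: white jar, 48 mm across, 65 mm tall. Origin: centre of its underside.
- bush: Bystander: steel bush, 26 mm diameter, 30 mm tall, standing on the far end of the pad (70 to 90 mm along the pad's +x); the plate goes beside or short of it. Origin: centre of its underside.
- driver: Bystander: screwdriver, 180 mm long, lying crosswise beyond the other things. Origin: under its middle.
Things that resemble listed ones, but are neither listed nor needed, are in the scene too. There is more than one size of the pad; the job needs the largest.

How it is judged:
On the way, in this order (a step that is already met when the one before it is completed fails the run):
1. the plate's nose is drawn out in front of the tote (x of tip in the frame of nest below -0.058 m), for 0.1 s.
2. the roller arm is pushed over past its trip point by the plate (value of joint lever above 0.45 rad and contact force between plate and lever above 0.1 N), for 0.3 s.
3. the roller arm has sprung back upright (value of joint lever below 0.08 rad), for 0.1 s.
At the end, for the whole second after the job is handed in: The plate lies flat (within 0.1 rad), block upward and at rest, with both ends within the edges of the cardboard pad; the roller arm is back upright (below 0.08 rad); the tote is within 20 mm of where it stood and within 0.1 rad of level (x of tip in the frame of pad between -0.105 and 0.105 m and y of tip in the frame of pad between -0.06 and 0.06 m and x of heel in the frame of pad between -0.105 and 0.105 m and y of heel in the frame of pad between -0.06 and 0.06 m and z of each of tip, heel in the frame of pad below 0.012 m and angle between each of plate, tote's own z axis and vertical below 0.1 rad and distance of tote from where it was at the start of the episode below 0.02 m and value of joint lever below 0.08 rad and linear speed of plate below 0.02 m/s); the robot touches nothing.
It fails at once if the tote is shifted by more than 20 mm or tipped by more than 0.1 rad (not (distance of tote from where it was at the start of the episode below 0.02 m and angle between tote's own z axis and vertical below 0.1 rad)).
It fails at once if the roller arm is forced towards its end stop (above 0.88 rad) (value of joint lever above 0.88 rad).
It fails at once if the gripper or arm touches the roller arm (contact force between any of the fingers, the arm and lever above 0.3 N).
It fails at once if a bystander is moved by more than 25 mm (distance of any of can, tape, carton, reel, jar, driver, bush from where it was at the start of the episode above 0.025 m).
It also fails if it takes over 64 s, if anything falls off the work surface, if the arm or the gripper's body presses on something with over 40 N, if the wrist force passes 120 N, or if a joint passes its speed limit or range.

### The arm

A 7-joint arm with a two-finger parallel gripper is mounted at the origin on the work surface. World frame = base frame: x ahead of the robot, y to its left, z up, the work surface at z = 0. Lengths are in m, angles in rad, forces in N, time in s.
With the tool pointing down it reaches from about 0.425 to 0.875 m from the base axis. Payload 4.7 kg.
Tool frame: the origin (TCP) lies between the finger pads; the fingertips stand 22 mm ahead of it and the grasp point (between the pads) lies 3 mm ahead of it; z points along the fingers, y is the line along which they close (so a half turn about z gives the same grasp; the last joint's range is limited). The gripper opens to 87 mm and grips with 3 to 60 N. Pads are 19 mm wide; open, the fingers measure 117 mm over their backs; the gripper's body (75 mm by 190 mm) begins 51 mm behind the grasp point.
Start: joints at [1.265, 0.321, -0.07, 1.45, 0.023, 1.371, -0.057], TCP at [0.204, -0.617, 0.245] pointing down, gripper open.
Joint ranges: [-2.86, 2.86], [-0.3, 2.09], [-1.38, 1.24], [0.06, 2.45], [-1.56, 4.7], [0.09, 2.05], [-2.69, 2.69]. Speed limits (rad/s): [2.57, 2.57, 3.14, 3.14, 3.14, 3.14, 3.14].

### API

Orientations are given as a rotation vector (axis times angle).
In Python, from bench import ctrl gives the robot as it stands. The module is installed in compiled form; this text tells all that it offers.
- The arm moves only by the tool send_rows, never from a script. Its argument "motion" is a list of rows, each an object with "claw": the opening, from -1 (shut) to 1 (fully open); "slide": the shift along the tool's x, y, z in mm, a list of three; "delta_rot": the turn, a rotation vector about the tool's x, y, z in rad, a list of three. In form: [{"claw": claw, "slide": [x, y, z], "delta_rot": [ax, ay, az]}, ...]. A call has 1 to 5 rows; each row is the pose to reach, as a shift and turn from the pose commanded when the call began, along the tool's axes at that moment; what a row does not reach only later rows make up. A row lasts 1/10 s, in which the tool goes at most 50 mm and 8.59 degrees, less where a joint would pass 70% of its speed; a pose out of reach is approached as far as the arm can. A call with a gripper value outside its range is refused whole. The fingers move at their own pace and stop on an object; "grip_force" is the grip in N (left out, the last holds). Time passes only in rows, so rows that repeat a pose let the fingers close. It gives the time, the measured TCP pose, the force, the opening and the grip force at its end, in the units of the state.
- ctrl.get_state(): the state, without advancing time (a new reading comes with each control period).
- ctrl.get_image(name): name is "scene" or "top" or "wrist"; returns a dict with "color" (480x640x3 uint8, blue, green, red), "fx", "fy", "cx", "cy" (pixels), "pose" (4x4, takes a point from camera to world coordinates). Camera axes: x right, y down, z forward; pixel columns grow to the right and rows downward; lengths in m; the calibration is good to about 2 mm. A picture is of the moment at which its call begins. There is no depth.
- ctrl.close_job(): hands the job in; it is judged then, once.
The state is a dict: "time": time; "joint_positions": joint angles; "qd": joint speeds; "joint_torque": joint torques, N m; "position": TCP position; "tool_rot": TCP orientation; "ft_force": force on the tool from outside, world axes, zero at the start; "torque": the same for the moment, N m; "grip_width": opening from 0.0 (shut) to 1.0 (fully open); "grip_force": force on a finger pad.
Only numpy, scipy, OpenCV 4.12 (cv2) and the standard library are available. Lean on these libraries where they do the work, as an engineer would, in place of code of your own. Each camera call takes 0.05 s, during which the arm holds its last target. There are 200 camera calls.

## Working session

There is one attempt and no reset: what is moved stays moved. The work goes in short steps, Python scripts to look and compute and a tool call to move; the robot and the scene stay as the last step left them, time stands still between calls to the robot, and variables do not carry over. Pictures are saved under pics/ and viewed, at most 13 in all, crops included, and the job is handed in when it is done.

Besides the shell and the picture viewer there is one more tool, called after "Emit:" by a JSON object that holds its "name" and its "arguments", one argument or row to a line. send_rows: Moves the arm, as the interface text tells. Its arguments: {"type":"object","properties":{"motion":{"type":"array","items":{"type":"object","properties":{"claw":{"type":"number"},"slide":{"type":"array","items":{"type":"number"}},"delta_rot":{"type":"array","items":{"type":"number"}}}}},"grip_force":{"type":"number"}},"required":["motion"]}

```bash
mkdir -p pics; cat > h.py <<'E'
import numpy as np, cv2, pickle
from scipy.spatial.transform import Rotation as R
def load(n): return pickle.load(open(f'pics/{n}.pkl','rb'))
def px2w(im,u,v,z):
    P=np.array(im['pose']); d=P[:3,:3]@np.array([(u-im['cx'])/im['fx'],(v-im['cy'])/im['fy'],1]); o=P[:3,3]
    return o+d*(z-o[2])/d[2]
def w2px(im,p):
    P=np.array(im['pose']); c=P[:3,:3].T@(np.array(p)-P[:3,3]); return np.array([im['fx']*c[0]/c[2]+im['cx'],im['fy']*c[1]/c[2]+im['cy']])
def snap(cam,n):
    from bench import ctrl
    im=ctrl.get_image(cam); pickle.dump(im,open(f'pics/{n}.pkl','wb')); cv2.imwrite(f'pics/{n}.png',im['color']); return im
E
python3 - <<'E'
from h import *
for c in ['scene','top']:
    im=snap(c,c+'0'); print(c,np.round(im['pose'],3).tolist(),im['fx'],im['cx'],im['cy'])
from bench import ctrl
print(ctrl.get_state())
E
```

```text
scene [[-0.83, 0.373, -0.415, 0.962], [0.558, 0.561, -0.612, 0.595], [0.005, -0.739, -0.674, 0.776], [0.0, 0.0, 0.0, 1.0]] 435.18676828221925 313.0781549756499 230.7901259763196
top [[0.0, -0.981, 0.196, 0.366], [-1.0, -0.003, -0.014, 0.007], [0.014, -0.196, -0.98, 1.141], [0.0, 0.0, 0.0, 1.0]] 508.25605805352507 317.5948896067585 240.93144316830518
{'time': 0.1, 'joint_positions': array([ 1.26512794,  0.32176734, -0.07008335,  1.45153901,  0.02261503,
        1.37079459, -0.05687729]), 'qd': array([ 0.00105331, -0.00077475,  0.00058327, -0.00275118,  0.00130347,
       -0.000688  ,  0.00024612]), 'joint_torque': array([-6.45127911e-04, -4.92574561e+01, -4.06147884e-01, -3.13398814e+01,
       -6.41892641e-02,  3.95546306e-02,  8.43410794e-05]), 'position': array([ 0.20413428, -0.61663941,  0.24356587]), 'tool_rot': array([-3.09985313e+00, -4.99966908e-01,  5.95564417e-04]), 'ft_force': array([-0.76003285,  0.62472053,  0.06729207]), 'torque': array([-0.02955205, -0.00504969,  0.00451898]), 'grip_force': 0.0, 'grip_width': 0.9980891429625288}
```

View pics/top0.png

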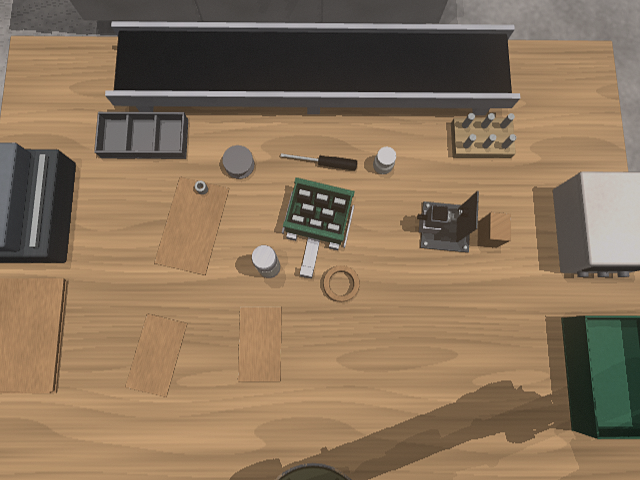

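View pics/scene0.png

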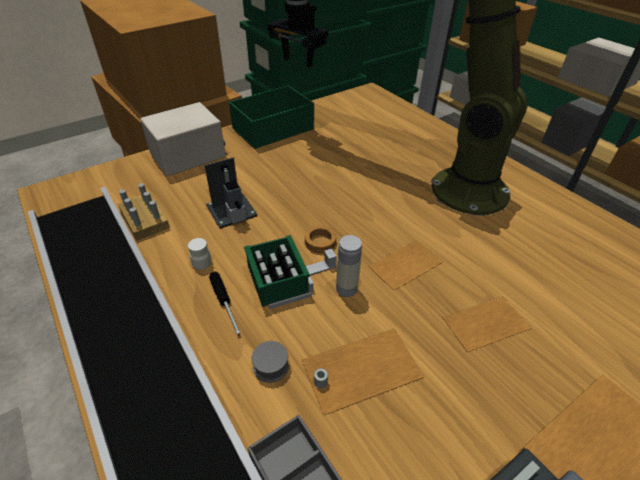

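```bash
python3 - <<'E'
from h import *
im=load('top0')['color']
f=lambda u,v,w,h,W,H: cv2.resize(im[v:v+h,u:u+w],(W,H),interpolation=cv2.INTER_CUBIC)
a=f(275,170,80,120,400,600)
b=f(415,180,100,75,400,300)
c=f(145,172,150,112,400,300)
o=np.hstack([a,np.vstack([b,c])]); cv2.imwrite('pics/crop1.png',o)
E
```

```text
(no output)
```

View pics/crop1.png

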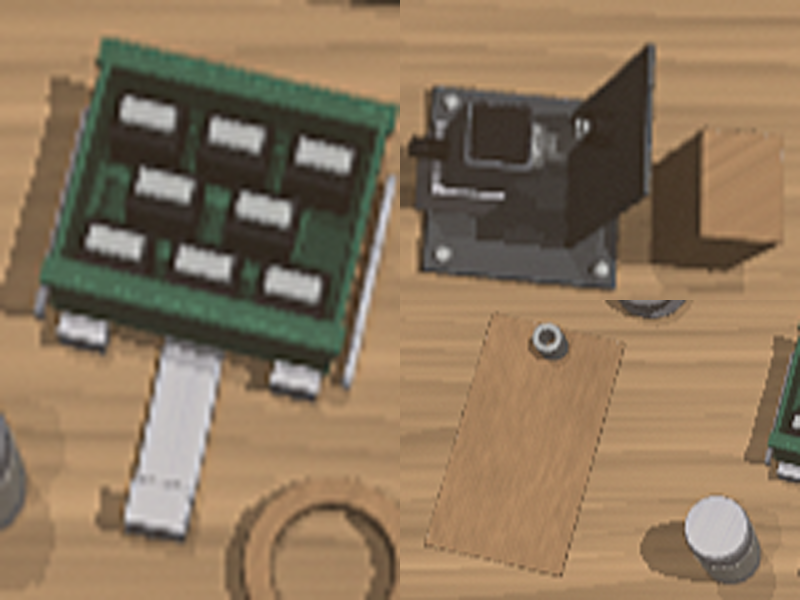

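```bash
python3 - <<'E'
from h import *
im=load('top0')
A=lambda x,y:(275+x/5-.4,170+y/5-.4)
B=lambda x,y:(415+(x-400)/4-.4,180+y/4-.4)
C=lambda x,y:(145+(x-400)/2.667-.3,172+(y-300)/2.667-.3)
def pr(n,p,z): print(n,np.round([px2w(im,*q,z)[:2] for q in p],4).tolist())
pr('block heelL heelR frontL frontR',[A(125,522),A(187,530),A(138,478),A(197,486)],.04)
pr('strip edge at tote L,R, top',[A(165,345),A(219,352)],.006)
pr('stops top z28: L: nearL nearR ; R nearL nearR',[A(60,338),A(103,346),A(270,388),A(316,394)],.028)
pr('tote rim BL BR TR TL',[A(42,282),A(333,350),A(395,105),A(103,40)],.071)
pr('station TL BL BR',[B(430,88),B(419,270),B(613,287)],.008)
pr('cheek top near? z150',[B(650,45),B(570,115)],.15)
pr('cheek top line far/near',[B(652,46),B(570,116),B(568,246),B(650,192)],.15)
pr('body top TL TR BR BL',[B(470,103),B(535,106),B(535,165),B(467,163)],.117)
pr('roller?',[B(583,125),B(545,140)],.14)
pr('pad TL TR BR BL',[C(495,312),C(625,343),C(562,577),C(427,545)],.003)
pr('bush',[C(548,336)],.03)
pr('can',[C(716,527)],.15)
pr('carton top',[B(702,128),B(785,130),B(780,240),B(700,235)],.085)
pr('tape',[A(320,555)],.024)
E
```

```text
block heelL heelR frontL frontR [[0.5133, 0.0305], [0.5099, 0.0034], [0.5327, 0.0249], [0.5292, -0.0009]]
strip edge at tote L,R, top [[0.5991, 0.0136], [0.5959, -0.0111]]
stops top z28: L: nearL nearR ; R nearL nearR [[0.5977, 0.0604], [0.5941, 0.0411], [0.5752, -0.0335], [0.5725, -0.054]]
tote rim BL BR TR TL [[0.6134, 0.0664], [0.5838, -0.0591], [0.6936, -0.0873], [0.7228, 0.041]]
station TL BL BR [[0.687, -0.2513], [0.5798, -0.2407], [0.5702, -0.351]]
cheek top near? z150 [[0.67, -0.3324], [0.633, -0.2894]]
cheek top line far/near [[0.6695, -0.3334], [0.6325, -0.2894], [0.5654, -0.2848], [0.5932, -0.3276]]
body top TL TR BR BL [[0.6482, -0.2472], [0.6467, -0.2812], [0.615, -0.2796], [0.6159, -0.2442]]
roller? [[0.6304, -0.2988], [0.6225, -0.2789]]
pad TL TR BR BL [[0.7475, 0.3113], [0.7198, 0.1968], [0.5143, 0.2427], [0.5413, 0.3576]]
bush [[0.7173, 0.2579]]
can [[0.5327, 0.1002]]
carton top [[0.6435, -0.3799], [0.6426, -0.4247], [0.5821, -0.4175], [0.5847, -0.3749]]
tape [[0.501, -0.0554]]
```

```bash
cat >> h.py <<'E'
def tgt(pos,yaw,cur=None):
    "slide (mm) and delta_rot taking current pose to TCP pos, tool down, tool y along yaw"
    from bench import ctrl
    s=ctrl.get_state(); Rc=R.from_rotvec(s['tool_rot']); p=s['position']
    c,n=np.cos(yaw),np.sin(yaw)
    Rt=R.from_matrix(np.array([[-n,c,0],[c,n,0],[0,0,-1]]).T) # columns x,y,z
    Rt=R.from_matrix(np.column_stack([[-n,c,0],[c,n,0],[0,0,-1]]))
    print('t',s['time'],'pos',np.round(p,4),'F',np.round(s['ft_force'],1),'w',round(s['grip_width'],3),'q',np.round(s['joint_positions'],2))
    print('slide',np.round(Rc.inv().apply(np.array(pos)-p)*1000,1),'rot',np.round((Rc.inv()*Rt).as_rotvec(),4))
E
python3 - <<'E'
from h import *
tgt([.505,.018,.25],-.17)
E
```

```text
t 0.1 pos [ 0.2041 -0.6166  0.2436] F [-0.8  0.6  0.1] w 0.998 q [ 1.27  0.32 -0.07  1.45  0.02  1.37 -0.06]
slide [ 485.1 -507.9   -5.6] rot [-1.600e-03 -8.000e-04 -1.081e+00]
```

Emit:
{"name": "send_rows", "arguments": {
  "motion": [
    {"claw":1,"slide":[30,-31,0],"delta_rot":[0,0,0]},
    {"claw":1,"slide":[64,-67,0],"delta_rot":[0,0,0]},
    {"claw":1,"slide":[98,-103,0],"delta_rot":[0,0,0]},
    {"claw":1,"slide":[132,-139,0],"delta_rot":[0,0,0]},
    {"claw":1,"slide":[166,-175,0],"delta_rot":[0,0,0]}
  ],
  "grip_force": 40
}}

```text
time: 0.6
position: [0.3073, -0.3966, 0.2441]
tool_rot: [-3.101, -0.5, 0.001]
ft_force: [0.6, -0.9, 0.6]
grip_width: 0.999
grip_force: 0.0
```

Emit:
{"name": "send_rows", "arguments": {
  "motion": [
    {"claw":1,"slide":[34,-36,0],"delta_rot":[0,0,0]},
    {"claw":1,"slide":[68,-72,0],"delta_rot":[0,0,0]},
    {"claw":1,"slide":[102,-108,0],"delta_rot":[0,0,0]},
    {"claw":1,"slide":[136,-144,0],"delta_rot":[0,0,0]},
    {"claw":1,"slide":[170,-180,0],"delta_rot":[0,0,0]}
  ]
}}

```text
time: 1.1
position: [0.4119, -0.1725, 0.2444]
tool_rot: [3.101, 0.5, -0.0]
ft_force: [1.3, -0.5, -0.2]
grip_width: 0.997
grip_force: 0.0
```

```bash
python3 - <<'E'
from h import *
tgt([.505,.018,.25],-.17)
E
```

```text
t 1.1 pos [ 0.4119 -0.1725  0.2444] F [ 1.3 -0.5 -0.2] w 0.997 q [ 0.85 -0.11 -0.48  1.91 -0.05  1.33 -0.86]
slide [ 148.2 -151.6   -5.7] rot [ 3.0000e-04  6.0000e-04 -1.0812e+00]
```

Emit:
{"name": "send_rows", "arguments": {
  "motion": [
    {"claw":1,"slide":[34,-35,0],"delta_rot":[0,0,-0.14]},
    {"claw":1,"slide":[68,-70,0],"delta_rot":[0,0,-0.28]},
    {"claw":1,"slide":[102,-105,0],"delta_rot":[0,0,-0.42]},
    {"claw":1,"slide":[135,-138,-3],"delta_rot":[0,0,-0.56]},
    {"claw":1,"slide":[148,-152,-5],"delta_rot":[0,0,-0.7]}
  ]
}}

```text
time: 1.6
position: [0.5052, 0.0218, 0.2497]
tool_rot: [-2.731, -1.549, -0.003]
ft_force: [0.1, 0.0, -0.8]
grip_width: 1.003
grip_force: 0.0
```

Emit:
{"name": "send_rows", "arguments": {
  "motion": [
    {"claw":1,"slide":[0,0,0],"delta_rot":[0,0,-0.14]},
    {"claw":1,"slide":[0,0,0],"delta_rot":[0,0,-0.28]},
    {"claw":1,"slide":[0,0,0],"delta_rot":[0,0,-0.38]},
    {"claw":1,"slide":[0,0,0],"delta_rot":[0,0,-0.38]}
  ]
}}

```text
time: 2.0
position: [0.5041, 0.0164, 0.2491]
tool_rot: [-2.402, -2.024, 0.001]
ft_force: [-0.8, 0.6, 0.2]
grip_width: 1.003
grip_force: 0.0
```

```bash
python3 - <<'E'
from h import *
tgt([.505,.018,.25],-.17)
im=snap('wrist','w1'); print(np.round(im['pose'],3).tolist())
E
```

```text
t 2.0 pos [0.5041 0.0164 0.2491] F [-0.8  0.6  0.2] w 1.003 q [ 0.63  0.04 -0.73  1.78  0.03  1.33 -0.27]
slide [ 1.7  0.6 -0.9] rot [-0.0008  0.0002 -0.0006]
[[0.985, -0.163, -0.046, 0.516], [-0.17, -0.95, -0.263, 0.088], [-0.001, 0.267, -0.964, 0.39], [0.0, 0.0, 0.0, 1.0]]
```

View pics/w1.png

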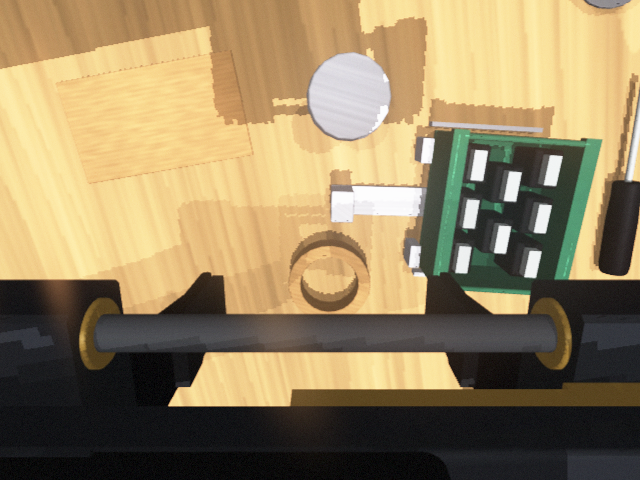

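```bash
python3 - <<'E'
from h import *
im=load('w1')['color']
cv2.imwrite('pics/crop2.png',cv2.resize(im[165:240,320:450],(780,450),interpolation=cv2.INTER_CUBIC))
E
```

```text
(no output)
```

View pics/crop2.png

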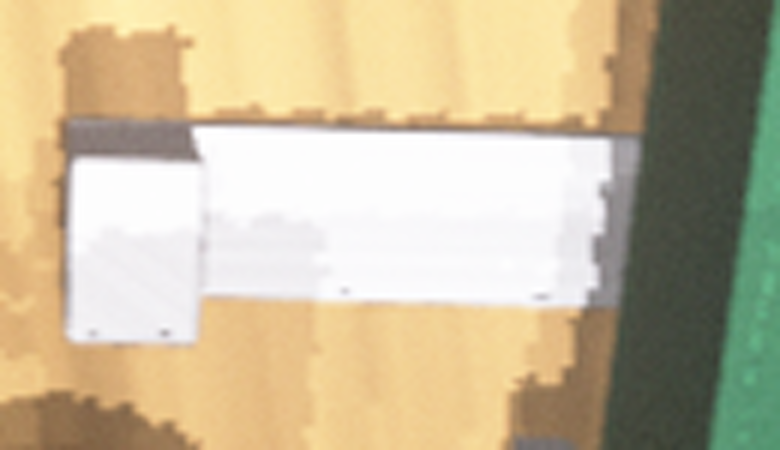

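```bash
python3 - <<'E'
from h import *
im=load('w1')
A=lambda x,y:(320+x/6-.4,165+y/6-.4)
P=lambda p,z:np.array([px2w(im,*A(*q),z)[:2] for q in p])
b=P([(70,157),(203,162),(196,343),(67,343)],.04); print(b.round(4).tolist(),'c',b.mean(0).round(4))
e=P([(195,126),(640,136),(205,297),(615,306)],.006); print(e.round(4).tolist())
y=lambda a,c:np.arctan2(*(c-a)[::-1])
print(y(e[0],e[1]),y(e[2],e[3]),y(b[0],b[1]),y(b[3],b[2]))
E
```

```text
[[0.5115, 0.0297], [0.5303, 0.0257], [0.5252, -0.0008], [0.5064, 0.0024]] c [0.5184 0.0142]
[[0.5313, 0.0255], [0.6006, 0.012], [0.5287, -0.0021], [0.5937, -0.0148]]
-0.19299893508486599 -0.19280836551401748 -0.20829212245784878 -0.17031895221571483
```

```bash
python3 - <<'E'
from h import *
tgt([.5185,.0142,.033],-.193)
E
```

```text
t 2.05 pos [0.5041 0.0164 0.2492] F [-1.2  0.2  0.4] w 1.004 q [ 0.63  0.04 -0.73  1.78  0.03  1.33 -0.28]
slide [  0.4  14.7 216.2] rot [-0.0006  0.0002  0.0198]
```

Emit:
{"name": "send_rows", "arguments": {
  "motion": [
    {"claw":1,"slide":[0,15,20],"delta_rot":[0,0,0.02]},
    {"claw":1,"slide":[0,15,60],"delta_rot":[0,0,0.02]},
    {"claw":1,"slide":[0,15,100],"delta_rot":[0,0,0.02]},
    {"claw":1,"slide":[0,15,140],"delta_rot":[0,0,0.02]},
    {"claw":1,"slide":[0,15,160],"delta_rot":[0,0,0.02]}
  ]
}}

```text
time: 2.55
position: [0.5167, 0.0136, 0.086]
tool_rot: [-2.423, -1.994, 0.006]
ft_force: [0.1, 0.3, 0.0]
grip_width: 1.001
grip_force: 0.0
```

Emit:
{"name": "send_rows", "arguments": {
  "motion": [
    {"claw":1,"slide":[0,0,20],"delta_rot":[0,0,0]},
    {"claw":1,"slide":[0,0,40],"delta_rot":[0,0,0]},
    {"claw":1,"slide":[0,0,52],"delta_rot":[0,0,0]},
    {"claw":1,"slide":[0,0,56],"delta_rot":[0,0,0]},
    {"claw":1,"slide":[0,0,56],"delta_rot":[0,0,0]}
  ]
}}

```text
time: 3.05
position: [0.5191, 0.0138, 0.0334]
tool_rot: [-2.424, -1.998, 0.001]
ft_force: [1.1, -0.5, 0.4]
grip_width: 1.002
grip_force: 0.0
```

```bash
python3 - <<'E'
from h import *
tgt([.5185,.0142,.033],-.193)
E
```

```text
t 3.05 pos [0.5191 0.0138 0.0334] F [ 1.1 -0.5  0.4] w 1.002 q [ 0.53  0.34 -0.69  1.97  0.26  0.93 -0.48]
slide [ 0.3 -0.6  0.4] rot [-0.0006 -0.      0.0012]
```

Aligned. Close.

Emit:
{"name": "send_rows", "arguments": {
  "motion": [
    {"claw":-1,"slide":[0,0,0],"delta_rot":[0,0,0]},
    {"claw":-1,"slide":[0,0,0],"delta_rot":[0,0,0]},
    {"claw":-1,"slide":[0,0,0],"delta_rot":[0,0,0]},
    {"claw":-1,"slide":[0,0,0],"delta_rot":[0,0,0]},
    {"claw":-1,"slide":[0,0,0],"delta_rot":[0,0,0]}
  ],
  "grip_force": 40
}}

```text
time: 3.55
position: [0.5193, 0.0138, 0.0338]
tool_rot: [2.423, 1.999, 0.0]
ft_force: [0.4, 0.4, 0.2]
grip_width: 0.631
grip_force: 0.0
```

Emit:
{"name": "send_rows", "arguments": {
  "motion": [
    {"claw":-1,"slide":[0,0,0],"delta_rot":[0,0,0]},
    {"claw":-1,"slide":[0,0,0],"delta_rot":[0,0,0]},
    {"claw":-1,"slide":[0,0,0],"delta_rot":[0,0,0]},
    {"claw":-1,"slide":[0,0,0],"delta_rot":[0,0,0]},
    {"claw":-1,"slide":[0,0,0],"delta_rot":[0,0,0]}
  ]
}}

```text
time: 4.05
position: [0.5191, 0.0137, 0.0335]
tool_rot: [-2.423, -1.999, 0.001]
ft_force: [-1.1, 0.2, 1.1]
grip_width: 0.228
grip_force: 40.0
```

Emit:
{"name": "send_rows", "arguments": {
  "motion": [
    {"claw":-1,"slide":[0,-4,0],"delta_rot":[0,0,0]},
    {"claw":-1,"slide":[0,-10,0],"delta_rot":[0,0,0]},
    {"claw":-1,"slide":[0,-17,0],"delta_rot":[0,0,0]},
    {"claw":-1,"slide":[0,-24,0],"delta_rot":[0,0,0]},
    {"claw":-1,"slide":[0,-30,0],"delta_rot":[0,0,0]}
  ]
}}

```text
time: 4.55
position: [0.4889, 0.0197, 0.0335]
tool_rot: [2.423, 2.0, -0.0]
ft_force: [2.1, 0.9, -2.4]
grip_width: 0.224
grip_force: 40.0
```

Emit:
{"name": "send_rows", "arguments": {
  "motion": [
    {"claw":-1,"slide":[0,-7,0],"delta_rot":[0,0,0]},
    {"claw":-1,"slide":[0,-15,0],"delta_rot":[0,0,0]},
    {"claw":-1,"slide":[0,-23,0],"delta_rot":[0,0,0]},
    {"claw":-1,"slide":[0,-31,0],"delta_rot":[0,0,0]},
    {"claw":-1,"slide":[0,-38,0],"delta_rot":[0,0,0]}
  ]
}}

```text
time: 5.05
position: [0.4515, 0.0269, 0.0335]
tool_rot: [-2.423, -2.0, 0.001]
ft_force: [-0.1, -0.3, -1.5]
grip_width: 0.232
grip_force: 40.0
```

```bash
python3 - <<'E'
from h import *
snap('top','top1'); im=load('top1')['color']; a=load('top0')['color']
c=lambda i:cv2.resize(i[170:300,270:370],(400,520),interpolation=cv2.INTER_CUBIC)
cv2.imwrite('pics/crop3.png',np.hstack([c(a),c(im)]))
tgt([.45,.027,.033],-.193)
E
```

```text
t 5.1 pos [0.4507 0.0269 0.0335] F [-1.6  0.4 -0.9] w 0.224 q [ 0.58  0.19 -0.74  2.12  0.17  0.88 -0.45]
slide [-0.1 -0.7  0.5] rot [-0.0008  0.0011  0.0026]
```

View pics/crop3.png

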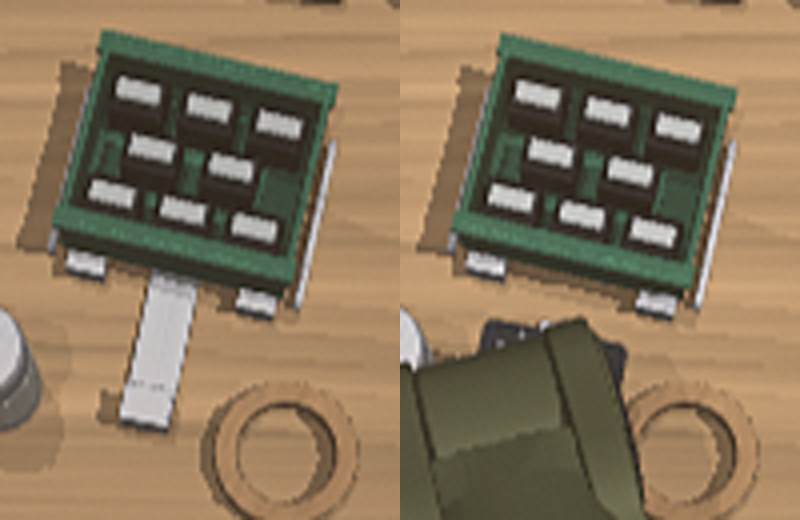

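Emit:
{"name": "send_rows", "arguments": {
  "motion": [
    {"claw":-1,"slide":[0,0,-10],"delta_rot":[0,0,0]},
    {"claw":-1,"slide":[0,0,-35],"delta_rot":[0,0,0]},
    {"claw":-1,"slide":[0,0,-65],"delta_rot":[0,0,0]},
    {"claw":-1,"slide":[0,0,-100],"delta_rot":[0,0,0]},
    {"claw":-1,"slide":[0,0,-132],"delta_rot":[0,0,0]}
  ]
}}

```text
time: 5.6
position: [0.4526, 0.0271, 0.1676]
tool_rot: [2.422, 2.0, 0.001]
ft_force: [1.3, -0.9, -0.9]
grip_width: 0.225
grip_force: 40.0
```

```bash
python3 - <<'E'
from h import *
tgt([.4543,-.2855,.1655],-.092)
E
```

```text
t 5.6 pos [0.4526 0.0271 0.1676] F [ 1.3 -0.9 -0.9] w 0.225 q [ 0.65 -0.02 -0.75  1.99 -0.02  1.16 -0.28]
slide [-306.6   60.9    2.1] rot [ 0.0008 -0.0003 -0.0985]
```

Emit:
{"name": "send_rows", "arguments": {
  "motion": [
    {"claw":-1,"slide":[-25,5,0],"delta_rot":[0,0,0]},
    {"claw":-1,"slide":[-60,12,0],"delta_rot":[0,0,0]},
    {"claw":-1,"slide":[-95,19,0],"delta_rot":[0,0,0]},
    {"claw":-1,"slide":[-130,26,0],"delta_rot":[0,0,0]},
    {"claw":-1,"slide":[-165,33,0],"delta_rot":[0,0,0]}
  ]
}}

```text
time: 6.1
position: [0.4536, -0.1429, 0.1664]
tool_rot: [2.422, 1.999, 0.001]
ft_force: [1.0, 0.3, -0.3]
grip_width: 0.222
grip_force: 40.0
```

Emit:
{"name": "send_rows", "arguments": {
  "motion": [
    {"claw":-1,"slide":[-35,7,0],"delta_rot":[0,0,-0.03]},
    {"claw":-1,"slide":[-70,14,0],"delta_rot":[0,0,-0.06]},
    {"claw":-1,"slide":[-105,21,0],"delta_rot":[0,0,-0.1]},
    {"claw":-1,"slide":[-135,27,1],"delta_rot":[0,0,-0.1]},
    {"claw":-1,"slide":[-142,28,2],"delta_rot":[0,0,-0.1]}
  ]
}}

```text
time: 6.6
position: [0.4531, -0.2907, 0.1639]
tool_rot: [2.325, 2.111, -0.001]
ft_force: [0.3, -0.5, -1.7]
grip_width: 0.226
grip_force: 40.0
```

```bash
python3 - <<'E'
from h import *
tgt([.4543,-.2855,.1655],-.092)
s=snap('scene','s2'); t=snap('top','t2')
a=cv2.resize(s['color'][150:270,180:280],(400,480),interpolation=cv2.INTER_CUBIC)
b=cv2.resize(t['color'][170:290,410:510],(400,480),interpolation=cv2.INTER_CUBIC)
cv2.imwrite('pics/crop4.png',np.hstack([a,b]))
E
```

```text
t 6.6 pos [ 0.4531 -0.2907  0.1639] F [ 0.3 -0.5 -1.7] w 0.226 q [ 0.94  0.17 -0.46  1.82  0.08  1.17  0.36]
slide [ 5.3  0.7 -1.6] rot [ 0.0004  0.0011 -0.0045]
```

View pics/crop4.png

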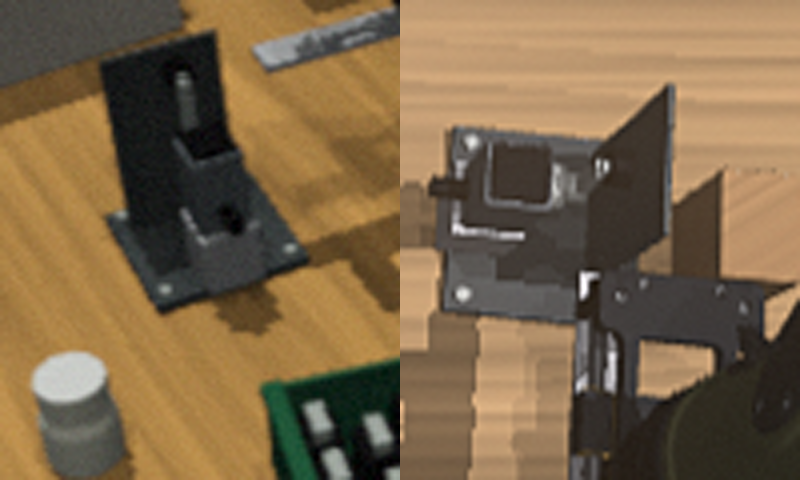

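```bash
python3 - <<'E'
from h import *
t=load('t2'); s=load('s2')
A=lambda x,y:(410+(x-400)/4-.4,170+y/4-.4)
print('nose left corner',px2w(t,*A(580,270),.138),'pred', np.array([.4531,-.2907])+.12*np.array([.996,-.092])+.014*np.array([.092,.996]))
print('roller',px2w(t,*A(602,165),.15))
print('scene roller rows at z.14', [np.round(w2px(s,(.6286,-.3012,z)),1) for z in (.095,.14)], 'crop obs', 180+180/4,150+72/4)
S=lambda x,y:(180+x/4-.4,150+y/4-.4)
print('base corners scene L,near,right',[px2w(s,*S(*q),.008).round(4).tolist() for q in [(108,215),(163,310),(308,262)]])
print('cheek top',[px2w(s,*S(*q),.15).round(4).tolist() for q in [(103,63),(215,32)]])
print('body top',[px2w(s,*S(*q),.117).round(4).tolist() for q in [(172,135),(220,130),(240,155),(195,165)]])
tgt([.4543,-.2855,.1655],-.092)
E
```

```text
nose left corner [ 0.57608542 -0.28470109  0.138     ] pred [ 0.573908 -0.287796]
roller [ 0.62780946 -0.29524479  0.15      ]
scene roller rows at z.14 [array([227. , 183.7]), array([224.7, 169.4])] crop obs 225.0 168.0
base corners scene L,near,right [[0.6742, -0.3625, 0.008], [0.6848, -0.2495, 0.008], [0.5817, -0.2398, 0.008]]
cheek top [[0.667, -0.331, 0.15], [0.5915, -0.3241, 0.15]]
body top [[0.648, -0.2796, 0.117], [0.6201, -0.2676, 0.117], [0.6216, -0.2367, 0.117], [0.6496, -0.2428, 0.117]]
t 6.7 pos [ 0.4536 -0.2873  0.1636] F [ 0.9  0.4 -0.8] w 0.226 q [ 0.94  0.17 -0.46  1.82  0.08  1.17  0.36]
slide [ 1.8  0.5 -1.9] rot [-0.0002 -0.0009 -0.0016]
```

Emit:
{"name": "send_rows", "arguments": {
  "motion": [
    {"claw":-1,"slide":[2,5,-1.5],"delta_rot":[0,0,0]},
    {"claw":-1,"slide":[2,12,-1.5],"delta_rot":[0,0,0]},
    {"claw":-1,"slide":[2,20,-1.5],"delta_rot":[0,0,0]},
    {"claw":-1,"slide":[2,28,-1.5],"delta_rot":[0,0,0]},
    {"claw":-1,"slide":[2,35,-1.5],"delta_rot":[0,0,0]}
  ]
}}

```text
time: 7.2
position: [0.4902, -0.2869, 0.1651]
tool_rot: [2.319, 2.119, 0.0]
ft_force: [-0.3, -1.2, -0.6]
grip_width: 0.229
grip_force: 40.0
```

Emit:
{"name": "send_rows", "arguments": {
  "motion": [
    {"claw":-1,"slide":[0,6,0],"delta_rot":[0,0,0]},
    {"claw":-1,"slide":[0,13,0],"delta_rot":[0,0,0]},
    {"claw":-1,"slide":[0,20,0],"delta_rot":[0,0,0]},
    {"claw":-1,"slide":[0,27,0],"delta_rot":[0,0,0]},
    {"claw":-1,"slide":[0,32,0],"delta_rot":[0,0,0]}
  ]
}}

```text
time: 7.7
position: [0.5208, -0.2903, 0.1645]
tool_rot: [-2.319, -2.117, 0.001]
ft_force: [-2.0, 0.5, -2.4]
grip_width: 0.228
grip_force: 40.0
```

```bash
python3 - <<'E'
from h import *
d=np.array([.9958,-.0919]); o=np.array([.6286,-.3012])
g=o-.104*d; tgt([g[0],g[1],.1655],-.092)
s=snap('scene','s3'); t=snap('top','t3')
a=cv2.resize(s['color'][155:215,200:250],(500,600),interpolation=cv2.INTER_CUBIC)
b=cv2.resize(t['color'][180:260,440:480],(300,600),interpolation=cv2.INTER_CUBIC)
cv2.imwrite('pics/crop5.png',np.hstack([a,b]))
for th in (0,.45,.6,.88):
    h=.045*np.sin(th); r=[*(o+d*h),.095+.045*np.cos(th)]
    u=w2px(s,r); print(th,'scene crop',((u-[200,155]+.4)*10).round(),'top crop',((w2px(t,r)-[440,180]+.4)*7.5+[500,0]).round())
n=o+.016*d; print('nose exp scene crop',((w2px(s,[*n,.138])-[200,155]+.4)*10).round(),((w2px(t,[*n,.138])-[440,180]+.4)*7.5+[500,0]).round())
E
```

```text
t 7.7 pos [ 0.5208 -0.2903  0.1645] F [-2.   0.5 -2.4] w 0.228 q [ 0.86  0.3  -0.47  1.68  0.14  1.2   0.27]
slide [-1.   4.4 -1.1] rot [-0.0018 -0.0005  0.0009]
0 scene crop [251. 148.] top crop [665. 241.]
0.45 scene crop [180. 183.] top crop [663. 176.]
0.6 scene crop [161. 201.] top crop [660. 159.]
0.88 scene crop [131. 238.] top crop [652. 135.]
nose exp scene crop [192. 172.] [665. 186.]
```

View pics/crop5.png

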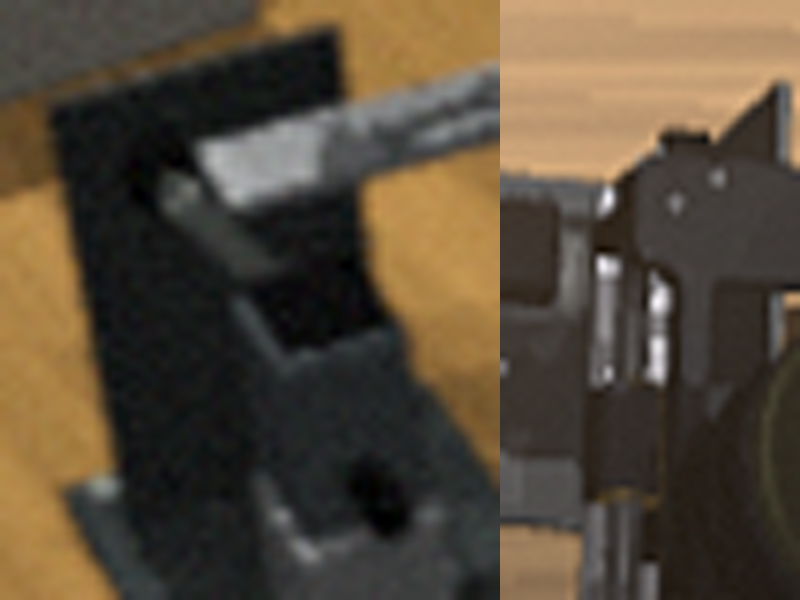

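Emit:
{"name": "send_rows", "arguments": {
  "motion": [
    {"claw":-1,"slide":[0,2,0],"delta_rot":[0,0,0]},
    {"claw":-1,"slide":[0,3,0],"delta_rot":[0,0,0]},
    {"claw":-1,"slide":[0,3,0],"delta_rot":[0,0,0]},
    {"claw":-1,"slide":[0,3,0],"delta_rot":[0,0,0]},
    {"claw":-1,"slide":[0,3,0],"delta_rot":[0,0,0]}
  ]
}}

```text
time: 8.3
position: [0.5236, -0.2906, 0.165]
tool_rot: [-2.32, -2.118, 0.001]
ft_force: [-3.1, 0.7, -1.9]
grip_width: 0.228
grip_force: 40.0
```

Emit:
{"name": "send_rows", "arguments": {
  "motion": [
    {"claw":-1,"slide":[0,0,0],"delta_rot":[0,0,0]},
    {"claw":-1,"slide":[0,0,0],"delta_rot":[0,0,0]},
    {"claw":-1,"slide":[0,0,0],"delta_rot":[0,0,0]},
    {"claw":-1,"slide":[0,0,0],"delta_rot":[0,0,0]},
    {"claw":-1,"slide":[0,0,0],"delta_rot":[0,0,0]}
  ]
}}

```text
time: 8.8
position: [0.5239, -0.2906, 0.165]
tool_rot: [2.32, 2.118, -0.0]
ft_force: [-2.4, -0.4, -2.2]
grip_width: 0.226
grip_force: 40.0
```

```bash
python3 - <<'E'
from h import *
s=snap('scene','s4'); p=load('s3')
f=lambda i:cv2.resize(i['color'][155:195,200:240],(400,400),interpolation=cv2.INTER_CUBIC)
cv2.imwrite('pics/crop6.png',cv2.convertScaleAbs(np.hstack([f(p),f(s)]),alpha=2.5))
tgt([.5,-.29,.1655],-.092)
E
```

```text
t 8.85 pos [ 0.5239 -0.2906  0.1651] F [-2.5  1.2 -1.6] w 0.226 q [ 0.86  0.3  -0.47  1.67  0.14  1.21  0.26]
slide [ -1.5 -23.9  -0.4] rot [-0.      0.0001  0.001 ]
```

View pics/crop6.png

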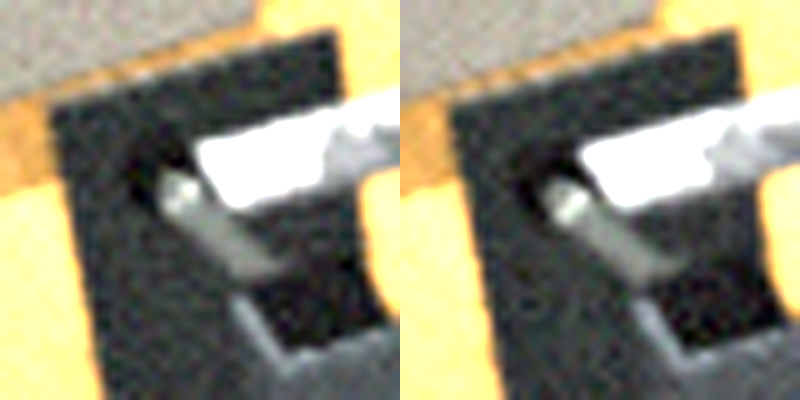

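Emit:
{"name": "send_rows", "arguments": {
  "motion": [
    {"claw":-1,"slide":[0,-5,0],"delta_rot":[0,0,0]},
    {"claw":-1,"slide":[0,-15,0],"delta_rot":[0,0,0]},
    {"claw":-1,"slide":[0,-27,0],"delta_rot":[0,0,0]},
    {"claw":-1,"slide":[0,-45,0],"delta_rot":[0,0,0]},
    {"claw":-1,"slide":[0,-60,0],"delta_rot":[0,0,0]}
  ]
}}

```text
time: 9.35
position: [0.463, -0.2853, 0.1654]
tool_rot: [2.32, 2.117, -0.0]
ft_force: [-0.5, -0.6, -0.8]
grip_width: 0.228
grip_force: 40.0
```

Emit:
{"name": "send_rows", "arguments": {
  "motion": [
    {"claw":-1,"slide":[0,-10,-20],"delta_rot":[0,0,0]},
    {"claw":-1,"slide":[0,-15,-45],"delta_rot":[0,0,0]},
    {"claw":-1,"slide":[0,-20,-70],"delta_rot":[0,0,0]},
    {"claw":-1,"slide":[0,-20,-70],"delta_rot":[0,0,0]}
  ]
}}

```text
time: 9.75
position: [0.4452, -0.2846, 0.2392]
tool_rot: [2.315, 2.111, 0.001]
ft_force: [0.7, -0.6, -0.1]
grip_width: 0.228
grip_force: 40.0
```

```bash
python3 - <<'E'
from h import *
s=snap('scene','s5')
a=cv2.resize(s['color'][150:230,190:270],(400,400),interpolation=cv2.INTER_CUBIC)
cv2.imwrite('pics/crop7.png',cv2.convertScaleAbs(a,alpha=2))
d=np.array([.9757,-.219]); g=np.array([.6307,.2771])-.080*d; print(g)
tgt([g[0],g[1],.235],-.221)
E
```

```text
[0.552644 0.29462 ]
t 9.8 pos [ 0.4446 -0.284   0.2371] F [ 0.4  0.4 -2.2] w 0.224 q [ 0.96  0.08 -0.46  1.75  0.04  1.31  0.39]
slide [5.861e+02 5.450e+01 4.000e-01] rot [0.0043 0.0029 0.1292]
```

View pics/crop7.png

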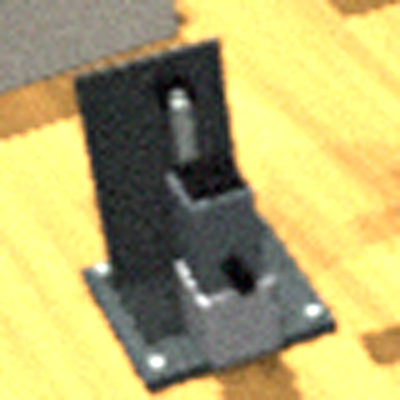

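Emit:
{"name": "send_rows", "arguments": {
  "motion": [
    {"claw":-1,"slide":[20,2,0],"delta_rot":[0,0,0]},
    {"claw":-1,"slide":[58,5,0],"delta_rot":[0,0,0]},
    {"claw":-1,"slide":[98,9,0],"delta_rot":[0,0,0]},
    {"claw":-1,"slide":[138,13,0],"delta_rot":[0,0,0]},
    {"claw":-1,"slide":[178,17,0],"delta_rot":[0,0,0]}
  ]
}}

```text
time: 10.3
position: [0.4767, -0.106, 0.2337]
tool_rot: [-2.32, -2.117, 0.001]
ft_force: [1.3, -0.6, -0.1]
grip_width: 0.224
grip_force: 40.0
```

Emit:
{"name": "send_rows", "arguments": {
  "motion": [
    {"claw":-1,"slide":[40,4,0],"delta_rot":[0,0,0]},
    {"claw":-1,"slide":[80,8,0],"delta_rot":[0,0,0]},
    {"claw":-1,"slide":[120,12,0],"delta_rot":[0,0,0]},
    {"claw":-1,"slide":[160,16,0],"delta_rot":[0,0,0]},
    {"claw":-1,"slide":[200,20,0],"delta_rot":[0,0,0]}
  ]
}}

```text
time: 10.8
position: [0.5148, 0.0911, 0.2338]
tool_rot: [-2.32, -2.118, 0.001]
ft_force: [1.0, -0.7, -1.5]
grip_width: 0.227
grip_force: 40.0
```

Emit:
{"name": "send_rows", "arguments": {
  "motion": [
    {"claw":-1,"slide":[40,4,0],"delta_rot":[0,0,0.02]},
    {"claw":-1,"slide":[80,8,0],"delta_rot":[0,0,0.05]},
    {"claw":-1,"slide":[120,12,0],"delta_rot":[0,0,0.08]},
    {"claw":-1,"slide":[160,16,0],"delta_rot":[0,0,0.11]},
    {"claw":-1,"slide":[190,18,0],"delta_rot":[0,0,0.13]}
  ]
}}

```text
time: 11.3
position: [0.5498, 0.2799, 0.2333]
tool_rot: [-2.45, -1.963, 0.001]
ft_force: [-1.0, 0.6, -1.0]
grip_width: 0.227
grip_force: 40.0
```

Emit:
{"name": "send_rows", "arguments": {
  "motion": [
    {"claw":-1,"slide":[10,0,0],"delta_rot":[0,0,0]},
    {"claw":-1,"slide":[15,0,0],"delta_rot":[0,0,0]},
    {"claw":-1,"slide":[15,0,0],"delta_rot":[0,0,0]}
  ]
}}

```text
time: 11.6
position: [0.5538, 0.2913, 0.2341]
tool_rot: [2.453, 1.963, -0.002]
ft_force: [-0.2, 0.3, -0.5]
grip_width: 0.23
grip_force: 40.0
```

```bash
python3 - <<'E'
from h import *
tgt([.5526,.2946,.0375],-.221)
E
```

```text
t 11.6 pos [0.5538 0.2913 0.2341] F [-0.2  0.3 -0.5] w 0.23 q [ 0.14  0.4  -0.86  1.51  0.3   1.38 -0.96]
slide [  3.2  -1.7 196.6] rot [-0.0008  0.0012  0.0002]
```

Emit:
{"name": "send_rows", "arguments": {
  "motion": [
    {"claw":-1,"slide":[3,-2,20],"delta_rot":[0,0,0]},
    {"claw":-1,"slide":[3,-2,60],"delta_rot":[0,0,0]},
    {"claw":-1,"slide":[3,-2,100],"delta_rot":[0,0,0]},
    {"claw":-1,"slide":[3,-2,135],"delta_rot":[0,0,0]},
    {"claw":-1,"slide":[3,-2,160],"delta_rot":[0,0,0]}
  ]
}}

```text
time: 12.1
position: [0.5523, 0.2916, 0.0723]
tool_rot: [2.455, 1.959, -0.006]
ft_force: [0.2, -0.8, -0.5]
grip_width: 0.223
grip_force: 40.0
```

Emit:
{"name": "send_rows", "arguments": {
  "motion": [
    {"claw":-1,"slide":[0,0,15],"delta_rot":[0,0,0]},
    {"claw":-1,"slide":[0,0,26],"delta_rot":[0,0,0]},
    {"claw":-1,"slide":[0,0,30],"delta_rot":[0,0,0]},
    {"claw":-1,"slide":[0,0,30],"delta_rot":[0,0,0]}
  ]
}}

```text
time: 12.5
position: [0.5531, 0.2951, 0.0455]
tool_rot: [2.453, 1.962, 0.001]
ft_force: [-1.0, -0.6, -1.2]
grip_width: 0.226
grip_force: 40.0
```

```bash
python3 - <<'E'
from h import *
tgt([.5526,.2946,.0365],-.221)
s=snap('scene','s6'); t=snap('top','t6')
a=cv2.resize(s['color'][310:430,280:440],(480,360),interpolation=cv2.INTER_CUBIC)
b=cv2.resize(t['color'][165:285,150:250],(300,360),interpolation=cv2.INTER_CUBIC)
cv2.imwrite('pics/crop8.png',np.hstack([a,b]))
E
```

```text
t 12.5 pos [0.5531 0.2951 0.0455] F [-1.  -0.6 -1.2] w 0.226 q [ 0.07  0.57 -0.78  1.69  0.45  1.07 -1.07]
slide [-0.6 -0.4  9. ] rot [ 0.0007 -0.0002 -0.0004]
```

View pics/crop8.png

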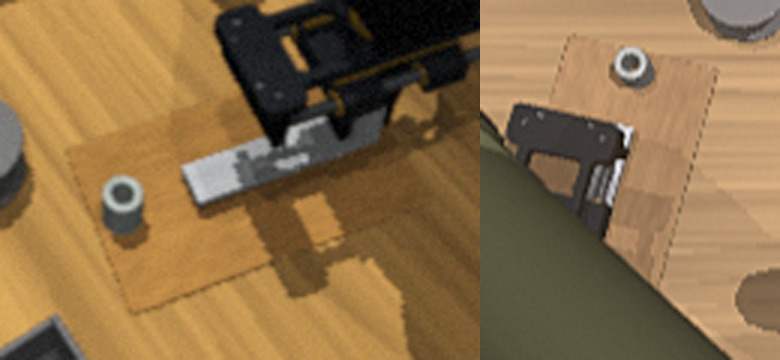

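Emit:
{"name": "send_rows", "arguments": {
  "motion": [
    {"claw":-1,"slide":[0,0,3],"delta_rot":[0,0,0]},
    {"claw":-1,"slide":[0,0,6],"delta_rot":[0,0,0]},
    {"claw":-1,"slide":[0,0,8],"delta_rot":[0,0,0]},
    {"claw":-1,"slide":[0,0,9],"delta_rot":[0,0,0]},
    {"claw":-1,"slide":[0,0,9],"delta_rot":[0,0,0]}
  ]
}}

```text
time: 13.1
position: [0.5526, 0.2953, 0.0365]
tool_rot: [2.452, 1.963, -0.0]
ft_force: [-1.7, -0.9, 4.0]
grip_width: 0.226
grip_force: 40.0
```

Emit:
{"name": "send_rows", "arguments": {
  "motion": [
    {"claw":-1,"slide":[0,0,0],"delta_rot":[0,0,0]}
  ]
}}

```text
time: 13.2
position: [0.5526, 0.2953, 0.0365]
tool_rot: [2.453, 1.963, -0.0]
ft_force: [-1.4, -1.1, 5.2]
grip_width: 0.23
grip_force: 40.0
```

Emit:
{"name": "send_rows", "arguments": {
  "motion": [
    {"claw":0.2,"slide":[0,0,0],"delta_rot":[0,0,0]},
    {"claw":0.2,"slide":[0,0,0],"delta_rot":[0,0,0]},
    {"claw":0.2,"slide":[0,0,0],"delta_rot":[0,0,0]},
    {"claw":0.2,"slide":[0,0,0],"delta_rot":[0,0,0]},
    {"claw":0.2,"slide":[0,0,0],"delta_rot":[0,0,0]}
  ]
}}

```text
time: 13.7
position: [0.5526, 0.2953, 0.0358]
tool_rot: [-2.453, -1.963, 0.0]
ft_force: [-0.2, 0.2, -0.3]
grip_width: 0.56
grip_force: 0.0
```

Emit:
{"name": "send_rows", "arguments": {
  "motion": [
    {"claw":0.2,"slide":[0,0,-15],"delta_rot":[0,0,0]},
    {"claw":0.2,"slide":[0,0,-50],"delta_rot":[0,0,0]},
    {"claw":0.2,"slide":[0,0,-95],"delta_rot":[0,0,0]},
    {"claw":0.2,"slide":[0,0,-140],"delta_rot":[0,0,0]},
    {"claw":0.2,"slide":[0,0,-180],"delta_rot":[0,0,0]}
  ]
}}

```text
time: 14.2
position: [0.5526, 0.2959, 0.2197]
tool_rot: [2.452, 1.963, 0.004]
ft_force: [-0.4, -0.0, 0.1]
grip_width: 0.597
grip_force: 0.0
```

Emit:
{"name": "send_rows", "arguments": {
  "motion": [
    {"claw":0.2,"slide":[-40,0,0],"delta_rot":[0,0,0]},
    {"claw":0.2,"slide":[-80,0,0],"delta_rot":[0,0,0]},
    {"claw":0.2,"slide":[-120,0,0],"delta_rot":[0,0,0]},
    {"claw":0.2,"slide":[-150,0,0],"delta_rot":[0,0,0]},
    {"claw":0.2,"slide":[-150,0,0],"delta_rot":[0,0,0]}
  ]
}}

```text
time: 14.7
position: [0.5199, 0.1437, 0.2169]
tool_rot: [2.456, 1.952, -0.003]
ft_force: [0.9, -0.9, -0.4]
grip_width: 0.603
grip_force: 0.0
```

```bash
python3 - <<'E'
from h import *
s=snap('scene','s7'); t=snap('top','t7')
a=cv2.resize(s['color'][310:430,280:440],(480,360),interpolation=cv2.INTER_CUBIC)
b=cv2.resize(t['color'][165:285,150:250],(300,360),interpolation=cv2.INTER_CUBIC)
cv2.imwrite('pics/crop9.png',np.hstack([a,b]))
c=np.array([.6307,.2771]);d=np.array([.9757,-.219]);n=np.array([.219,.9757])
for x,y in [(-.09,.014),(-.09,-.014),(.04,.014),(.04,-.014)]:
    p=c+d*x+n*y; print((w2px(s,[*p,.009])-[280,310])*3, (w2px(t,[*p,.009])-[150,165])*3+[480,0])
E
```

```text
[375.63022716 143.01237666] [555.66634206 288.41406631]
[354.58489051 108.66817521] [591.88343216 296.60578253]
[196.46799865 208.62081033] [602.17371782 124.61895342]
[178.61705139 171.35972483] [637.63793323 132.51646607]
```

View pics/crop9.png

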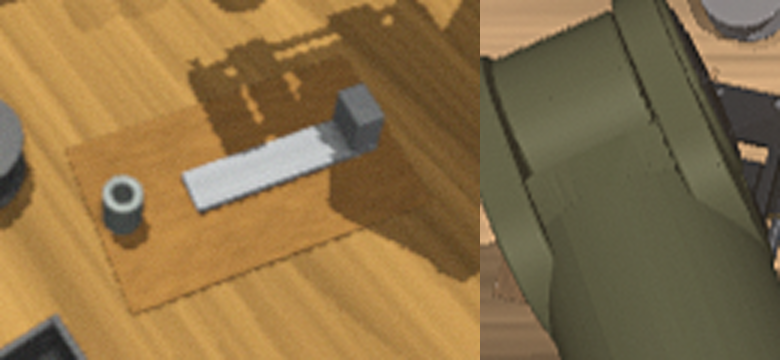

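```bash
python3 -c "
from bench import ctrl
print(ctrl.close_job())"
```

```text
the job is handed in; nothing more can be done
None
```

I drew the plate out from under the tote, tripped the switch at about 0.57 rad with the plate's nose, held it for over half a second and let it spring back upright, then laid the plate flat on the pad; the job is handed in, no verdict was returned, and the camera views showed the tote moved only about 2–3 mm.

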